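# Slide the weighing board out of its spring tray and lay it on the scale

### The arm

A 6-joint arm with a two-finger parallel gripper is mounted at the origin on a cart in front of the work surface, level with it; the furniture and walls round the work are solid. World frame = base frame: x ahead of the robot, y to its left, z up, the work surface at z = 0. Lengths are in m, angles in rad, forces in N, time in s.
With the tool pointing down it reaches from about 0.375 to 0.9 m from the base axis. Payload 3.1 kg.
Tool frame: the origin (TCP) lies midway between the tips of the shut fingers; the grasp point (between the pads) lies 19 mm behind it; z points along the fingers, y is the line along which they close (so a half turn about z gives the same grasp; the last joint's range is limited). The gripper opens to 87 mm and grips with 3 to 60 N. Pads are 19 mm wide; open, the fingers measure 117 mm over their backs; the gripper's body (75 mm by 190 mm) begins 51 mm behind the grasp point.
Start: joints at [0.933, 0.527, 1.433, -0, 1.181, -0.178], TCP at [0.277, 0.56, 0.223] pointing down, gripper open.
Joint ranges: [-3.08, 3.08], [-0.75, 2.2], [0.22, 2.44], [-1.43, 4.57], [0, 2.65], [-2.85, 2.85]. Speed limits (rad/s): [2.79, 2.79, 3.14, 3.14, 3.14, 3.14].

### API

Orientations are given as a rotation vector (axis times angle).
In Python, from workcell import observe, capture, finish_job gives the robot as it stands.
- The arm moves only by the shell command python3 -m handwheel 'ROWS' [OPENING]. ROWS is JSON, a list of rows, each an object of numbers: "tx", "ty", "tz": the shift along the tool's x, y, z in cm; "spin": the turn about the tool's z in degrees. In form: [{"tx": .., "ty": .., "tz": .., "spin": ..}, ...]. A call has 1 to 20 rows; each row shifts and turns the commanded pose from where the row before left it, along the tool's axes as they then stand; what a row does not reach is not made up. A row lasts 1/8 s, in which the tool goes at most 62.5 mm and 10.7 degrees, less where a joint would pass 70% of its speed; a pose out of reach is approached as far as the arm can. A call is refused whole if a number of a shift passes 6.25 or a number of a turn 10.7, either way. A call with a gripper value outside its range is refused whole. OPENING is the closure, from 0 (fully open) to 1 (shut), set as the call begins (- or left out, the last holds). The fingers move at their own pace and stop on an object; the grip force is fixed at half the most. Time passes only in rows, so rows that do not move let the fingers close. It gives the time, the measured TCP pose, the force, the opening and the grip force at its end, in the units of the state.
- observe(): the state, without advancing time (a new reading comes with each control period).
- capture(name): name is "side" or "top"; returns a dict with "img" (400x640x3 uint8, red, green, blue), "camera_matrix" (3x3 intrinsics, pixels), "eye" and "orientation" of the camera in the world. Camera axes: x right, y up, looking along -z (the intrinsics and any distortion apply to the point x, -y, -z); pixel columns grow to the right and rows downward; lengths in m; the calibration is good to about 2 mm. A picture is of the moment at which its call begins. There is no depth.
- finish_job(): hands the job in; it is judged then, once.
The state is a dict: "time": time; "qpos": joint angles; "qvel": joint speeds; "tau": joint torques, N m; "tcp_pos": TCP position; "orientation": TCP orientation; "contact_force": force on the tool from outside, world axes, zero at the start; "wrist_torque": the same for the moment, N m; "finger_gap": finger opening in m; "grasp_force": force on a finger pad.
Only numpy, scipy, OpenCV 4.12 (cv2) and the standard library are available. Lean on these libraries where they do the work, as an engineer would, in place of code of your own. Each camera call takes 0.05 s, during which the arm holds its last target. There are 200 camera calls.

### The job

Press gently on the blue board in the aluminium tray, with no more than about a kilo of force, and slide it along the tray until about a third of its length sticks out past the open front. Pick it up by the end that sticks out and set it down gently on the pan of the scale, flat and centred, its length along the short side of the scale so that the display stays clear. Do not shift the scale or disturb the other things.

Things in the scene. Friction and masses are not known exactly. Their poses are not given: they have to be found in the camera images.
- board_center (a point): Centre (half-way up) of the loose blue plastic board, 120 x 60 x 4 mm, about 0.14 kg. Its x axis runs along its length, y across its width, z up. It starts lying flat on the tray's floor with its front end 3 to 7 mm behind the front edge of the floor; the tray walls close off both its sides and its rear end, their tops level with the top of the board. It slides on the smooth floor (friction about 0.4) under a fingertip that presses on it.
- tray_lip (a point): Middle of the front upper edge of the tray's floor, 58 mm above the table. x points from here back into the tray, y to its left, z up; the board is slid out toward -x. The tray is fixed to the table: floor 130 mm long, gap between the two side walls 64 mm, side walls 9 mm thick and as long as the floor, 62 mm high, rear wall 68 mm high, front open, nothing beneath the air in front of the floor but the table.
- tray_floor: The tray's steel floor, 130 x 62 x 6 mm, the thing the board lies on; origin at the middle of its top face. It rides on springs and sinks straight down when pressed: about 2.4 N just starts it (board's weight included), then 8 N more for each 1 mm, stop at 6 mm. Pressing the board onto it with over 14 N is too hard.
- scale_pan (a point): Middle of the top face of the raised pan of the white portion scale, 27 mm above the table. The pan is 78 mm along x and 72 mm along y, z up. The scale body is 90 mm along x (its short side), 125 mm along y and 24 mm high, and reaches 84 mm to +y from here (display and a small button 28 mm high, at 60 mm to +y and 30 mm to -x) and 40 mm to -y. It is loose, 0.24 kg.
- blue_board: The same blue board; origin at the centre of its underside.
- scale: The same scale; origin at the centre of its underside, 22 mm to +y of the pan's middle.
- label_roll: White roll of labels, 75 x 67 mm, 30 mm high, a bystander; origin at its underside.
- tape: Brown roll of packing tape, 92 mm across, 48 mm high, a bystander; origin at its underside.
- wedge: Small wedge of cheese, 43 x 56 x 34 mm, a bystander; origin at its underside.
Not all that is in view belongs to the job. Of the things that look like the blue_board, the largest one is meant.

How it is judged:
By the outcome, as a careful person would: the job done as asked, in the order asked, and still so for the second after the job is handed in, with the robot touching nothing.
It also fails if it takes over 58 s, if anything falls off the work surface, if the arm or the gripper's body presses on something with over 40 N, if the wrist force passes 120 N, or if a joint passes its speed limit or range.

## Working session

There is one attempt and no reset: what is moved stays moved. The work goes in short steps, Python scripts to look and compute and a shell command to move; the robot and the scene stay as the last step left them, time stands still between calls to the robot, and variables do not carry over. Pictures are saved under pics/ and viewed, at most 12 in all, crops included, and the job is handed in when it is done.

```bash
mkdir -p pics; ls
python3 - <<'E'
from workcell import observe, capture
import cv2
s=observe();print(s)
for n in("top","side"):
    c=capture(n);cv2.imwrite(f"pics/{n}0.png",c["img"][:,:,::-1]);print({k:v for k,v in c.items() if k!="img"})
E
```

```text
pics
{'time': 0.0, 'qpos': array([ 9.33512621e-01,  5.28451172e-01,  1.43390192e+00, -1.24268377e-06,
        1.18137464e+00, -1.78530561e-01]), 'qvel': array([-3.90637188e-05, -2.68417414e-04, -5.70079125e-04, -9.40212675e-04,
        9.42281533e-04,  1.67805868e-03]), 'tau': array([-1.27618241e-03, -4.40044963e+01, -1.76589543e+01,  6.32108166e-02,
        5.82139380e-02, -1.54620329e-04]), 'tcp_pos': array([0.27632091, 0.55978953, 0.22158096]), 'orientation': array([-0.71411199, -3.05848406,  0.00307848]), 'contact_force': array([ 1.30155132, -0.19730309,  0.00663607]), 'wrist_torque': array([-0.01948405, -0.01773571,  0.02154615]), 'grasp_force': 0.0, 'finger_gap': 0.08715737426642947}
{'camera_matrix': array([[480.08000605,   0.        , 307.9522503 ],
       [  0.        , 480.08000605, 206.10209248],
       [  0.        ,   0.        ,   1.        ]]), 'eye': array([ 0.3684931 , -0.07449804,  1.31748424]), 'orientation': array([ 0.09715665, -0.08394339, -1.58246968])}
{'camera_matrix': array([[473.893983  ,   0.        , 319.45587739],
       [  0.        , 473.893983  , 195.30619267],
       [  0.        ,   0.        ,   1.        ]]), 'eye': array([-0.03573459, -0.11960119,  0.96386253]), 'orientation': array([ 0.45201738, -0.41544031, -1.40296252])}
```

View pics/top0.png

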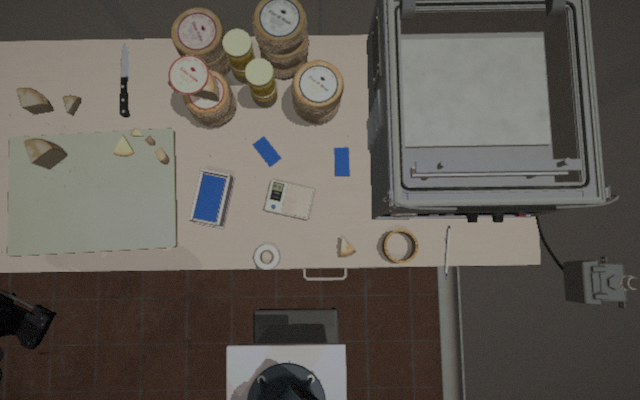

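View pics/side0.png

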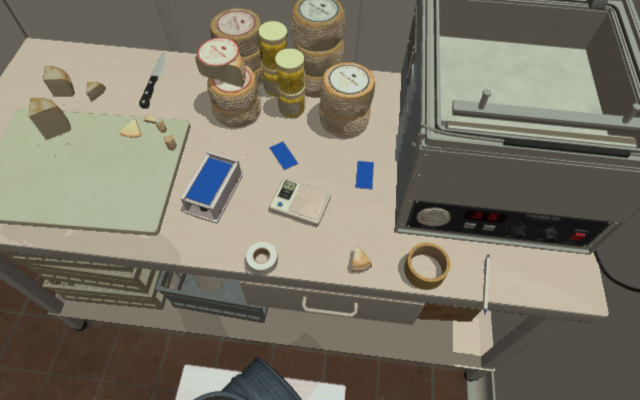

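The top view shows three blue rectangles: the tray board at (210,197), and loose ones at (266,151) and (342,162). The tray one is the largest and is in the aluminium tray, so it's the one meant. The scale is at (290,200) with its display to the left, +y. I'll check it in a close crop and measure.

```bash
cat > h.py <<'E'
import numpy as np, cv2
from scipy.spatial.transform import Rotation as R
from workcell import observe, capture
def ray(c,px,z):
    px=np.atleast_2d(np.asarray(px,float));K=c["camera_matrix"]
    d=np.c_[(px[:,0]-K[0,2])/K[0,0],-(px[:,1]-K[1,2])/K[1,1],-np.ones(len(px))]
    d=R.from_rotvec(c["orientation"]).apply(d);e=np.asarray(c["eye"])
    return e+d*((z-e[2])/d[:,2])[:,None]
def blobs(c,lo,hi,amin=150):
    h=cv2.cvtColor(c["img"],cv2.COLOR_RGB2HSV);m=cv2.inRange(h,lo,hi)
    return [k for k in cv2.findContours(m,cv2.RETR_EXTERNAL,cv2.CHAIN_APPROX_NONE)[0] if cv2.contourArea(k)>amin]
BL=((100,120,60),(130,255,255))
def rect(c,k,z):
    p=ray(c,k.reshape(-1,2),z)[:,:2]
    (x,y),(w,h),a=cv2.minAreaRect((p*1000).astype(np.float32))
    if w<h: w,h,a=h,w,a+90
    return np.round([x,y,w,h,(a+90)%180-90],1)
E
python3 - <<'E'
from h import *
ims=[]
for n,(u0,v0) in(("top",(170,150)),("side",(160,130))):
    c=capture(n)
    for k in blobs(c,*BL):
        m=k.reshape(-1,2).mean(0); print(n,m.round(),"z62",rect(c,k,.062),"z4",rect(c,k,.004))
    ims.append(cv2.resize(c["img"][v0:v0+100,u0:u0+(160 if n=="top" else 180)],None,fx=4.4,fy=2.9 if 0 else 4.4,interpolation=cv2.INTER_CUBIC)[:, :700])
    cv2.imwrite(f"pics/crop_{n}.png",ims[-1][:,:,::-1])
E
```

```text
top [209. 198.] z62 [540.1 196.5 117.2  58.3 -12.5] z4 [548.  209.1 122.6  61.  -12.5]
top [341. 162.] z62 [ 632.  -155.7   73.2   34.6   -1.1] z4 [ 644.1 -159.4   76.6   36.2   -1.1]
top [266. 151.] z62 [663.4  43.9  74.7  36.4  37. ] z4 [677.1  49.3  78.1  38.1  37. ]
side [364. 175.] z62 [ 601.4 -156.    74.1   36.3    1.1] z4 [ 642.4 -158.4   78.8   38.6    1.1]
side [209. 181.] z62 [538.6 196.2 118.4  58.5 -12.5] z4 [575.5 216.5 126.   62.3 -12.5]
side [283. 155.] z62 [631.7  39.7  74.1  36.3  36.6] z4 [674.6  49.9  78.8  38.6  36.6]
```

View pics/crop_top.png

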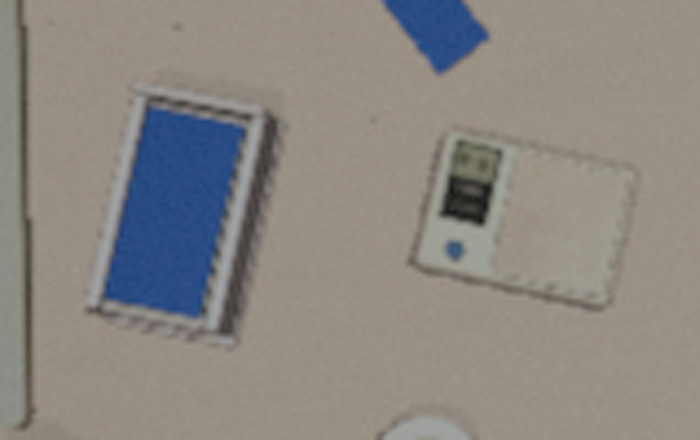

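View pics/crop_side.png

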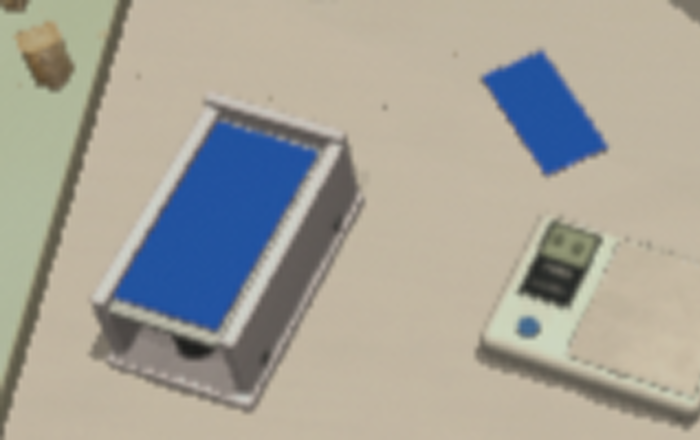

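The crops show the tray's open front facing the robot (lower edge, side crop about (170,330)), the full-size board inside, and both loose blue plates about 77x37 mm, so they're decoys. The scale lies nearly parallel to the tray, with display and button on its +y side. Next I'll measure the scale and work out the tool axes.

Run:
```python
from h import *
s=observe();M=R.from_rotvec(s["orientation"]).as_matrix();print(M.round(3))
T={"top":[(272.7,179.1),(314.8,188.2),(307.7,220),(263.6,210)]}
T["side"]=[(284,179),(331,190),(320,222.5),(271,209)]
for n in T:
    c=capture(n);w=ray(c,T[n],.022);print(n,(w*1000).round()[:,:2].tolist(),rect(c,np.array(T[n]),.022))
    u=[int(v) for v in np.mean(T[n],0)];x0,y0=u[0]-32,u[1]-32
    h=cv2.cvtColor(c["img"],cv2.COLOR_RGB2LAB)[y0:y0+64,x0:x0+64].astype(int)
    t=np.median(h[:6].reshape(-1,3),0);print(t,h[32,32+12],h[32,32-22:32+22:3].tolist())
    m=(h[:,:,2]<t[2]+0)*(np.abs(h[:,:,0]-t[0])<0)
    cv2.imwrite(f"pics/s_{n}.png",cv2.resize(c["img"][y0:y0+64,x0:x0+64,::-1],None,fx=6,fy=6,interpolation=cv2.INTER_CUBIC))
a,b=[cv2.imread(f"pics/s_{n}.png") for n in T];cv2.imwrite("pics/s.png",np.hstack([a,b]));
```

```text
[[-0.897  0.443 -0.001]
 [ 0.443  0.897 -0.001]
 [ 0.    -0.001 -1.   ]]
top [[594.0, 31.0], [567.0, -84.0], [480.0, -63.0], [509.0, 56.0]] [538.  -13.9 122.9  89.1  76.7]
[154. 129. 135.] [157 128 135] [[158, 128, 134], [131, 126, 133], [91, 127, 132], [34, 128, 127], [25, 130, 126], [165, 125, 133], [152, 129, 136], [151, 129, 136], [153, 130, 136], [156, 129, 136], [157, 129, 135], [159, 128, 136], [156, 130, 136], [158, 129, 135], [161, 129, 134]]
side [[590.0, 33.0], [574.0, -82.0], [483.0, -67.0], [504.0, 49.0]] [538.8 -17.  118.2  91.8  79.9]
[189.5 129.  140. ] [195 129 141] [[208, 123, 139], [210, 123, 140], [208, 123, 140], [190, 122, 139], [211, 122, 140], [187, 128, 141], [187, 129, 140], [185, 129, 140], [186, 129, 140], [188, 128, 141], [192, 129, 141], [195, 129, 141], [191, 128, 141], [193, 129, 141], [195, 129, 141]]
```

View pics/s.png

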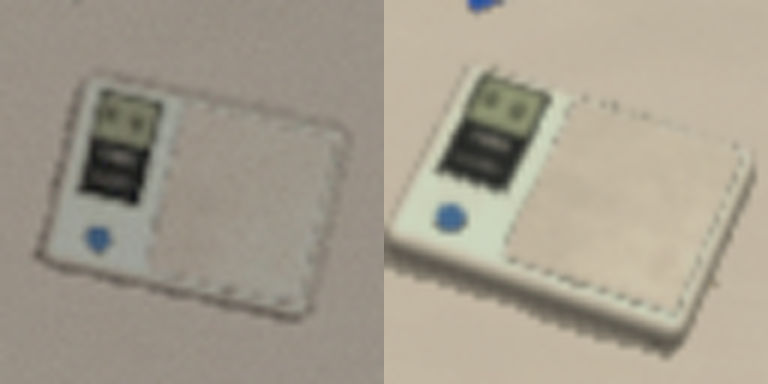

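The crops show the pan outlined by dashed gaps and the blue button at its lower left. I'll use the pan corners, and the button as a cross-check.

Run:
```python
from h import *
P={"top":((257,167),[(180,98),(333,135),(303,308),(150,270)],(97,240)),"side":((269,168),[(187,95),(354,148),(298,312),(125,257)],(67,218))}
for n,(o,p,b) in P.items():
    c=capture(n);f=lambda q:(np.array(q)+.5)/6-.5+o
    w=ray(c,f(p),.027)[:,:2]*1000;B=ray(c,f([b]),.028)[0,:2]*1000
    ctr=w.mean(0);ex=(w[0]+w[1]-w[2]-w[3]);ey=w[0]+w[3]-w[1]-w[2]
    print(n,ctr.round(1),"size",np.linalg.norm(ex)/2,np.linalg.norm(ey)/2,"ang",np.degrees([np.arctan2(ex[1],ex[0]),np.arctan2(-ey[0],ey[1])]).round(1),"btn",B.round(1))
    a=np.radians(-12.5);X=np.array([np.cos(a),np.sin(a)]);Y=np.array([-X[1],X[0]]);print("pan from btn",B+30*X-60*Y, "btn rel",(B-ctr)@X,(B-ctr)@Y)
s=observe();M=R.from_rotvec(s["orientation"]).as_matrix()
X=np.array([np.cos(np.radians(-12.5)),np.sin(np.radians(-12.5)),0])
print("yaw toolx",np.degrees(np.arctan2(M[1,0],M[0,0])))
t=np.r_[np.array([.5395,.1963])+.015*X[:2],.11]
print("target",t,"tool-frame cm",M.T@(t-s["tcp_pos"])*100)
```

```text
top [533.9 -34.7] size 79.6610570913686 71.27409810778178 ang [-10.4 -14.7] btn [517.7  30.6]
pan from btn [533.9680074  -34.45574207] btn rel -30.022333729578172 60.23221551355626
side [533.3 -34.7] size 77.22480582980465 70.20394590116203 ang [ -9.4 -12.9] btn [516.5  30.5]
pan from btn [532.82535533 -34.56445265] btn rel -30.450376341317966 60.05664204816905
yaw toolx 153.715951747347
target [0.55414444 0.19305341 0.11      ] tool-frame cm [-41.1393932  -20.63662298  11.24293191]
```

Both views agree: pan centre (533.5, -34.6) mm, yaw -12.5°, and button offsets matching 30/60 mm. I'll reach above the board, fingers shut.

```bash
python3 -m handwheel '[{"tx":-3.43,"ty":-1.72,"tz":0},{"tx":-3.43,"ty":-1.72},{"tx":-3.43,"ty":-1.72},{"tx":-3.43,"ty":-1.72},{"tx":-3.43,"ty":-1.72},{"tx":-3.43,"ty":-1.72},{"tx":-3.43,"ty":-1.72},{"tx":-3.43,"ty":-1.72},{"tx":-3.43,"ty":-1.72},{"tx":-3.43,"ty":-1.72},{"tx":-3.43,"ty":-1.72},{"tx":-3.43,"ty":-1.72},{"spin":-6.9,"tz":2},{"spin":-6.9,"tz":3},{"tz":3},{"tz":3},{},{}]' 1
python3 - <<'E'
from h import *
s=observe();M=R.from_rotvec(s["orientation"]).as_matrix()
t=np.r_[.55414,.19305,.07];print(M.T@(t-s["tcp_pos"])*100,np.degrees(np.arctan2(M[1,0],M[0,0])),M[2].round(4),s["contact_force"],s["tcp_pos"])
E
```

```text
[-41.1393736  -20.63581771  15.24293186] 153.715951747347 [ 1.e-04 -3.e-04 -1.e+00] [-0.63300771 -0.49186992  0.32505832] [0.27669005 0.56028759 0.22238529]invalid input
```

```bash
python3 -m handwheel '[{"tx":-3.43,"ty":-1.72,"tz":0,"spin":0},{"tx":-3.43,"ty":-1.72,"tz":0,"spin":0},{"tx":-3.43,"ty":-1.72,"tz":0,"spin":0},{"tx":-3.43,"ty":-1.72,"tz":0,"spin":0},{"tx":-3.43,"ty":-1.72,"tz":0,"spin":0},{"tx":-3.43,"ty":-1.72,"tz":0,"spin":0},{"tx":-3.43,"ty":-1.72,"tz":0,"spin":0},{"tx":-3.43,"ty":-1.72,"tz":0,"spin":0},{"tx":-3.43,"ty":-1.72,"tz":0,"spin":0},{"tx":-3.43,"ty":-1.72,"tz":0,"spin":0},{"tx":-3.43,"ty":-1.72,"tz":0,"spin":0},{"tx":-3.43,"ty":-1.72,"tz":0,"spin":0},{"tx":0,"ty":0,"tz":2,"spin":-6.9},{"tx":0,"ty":0,"tz":3,"spin":-6.9},{"tx":0,"ty":0,"tz":3,"spin":0},{"tx":0,"ty":0,"tz":3,"spin":0},{"tx":0,"ty":0,"tz":0,"spin":0},{"tx":0,"ty":0,"tz":0,"spin":0}]' 1
cat > q.py <<'E'
from h import *
import sys
def where(t):
    s=observe();M=R.from_rotvec(s["orientation"]).as_matrix()
    print("to go cm",(M.T@(np.array(t)-s["tcp_pos"])*100).round(2),"yaw",np.degrees(np.arctan2(M[1,0],M[0,0])).round(2),"tilt",M[2].round(4),"F",s["contact_force"].round(2),"tcp",s["tcp_pos"].round(4),"gap",s["finger_gap"].round(4),"grip",round(float(s["grasp_force"]),1),"t",s["time"])
if __name__=="__main__": where([float(v) for v in sys.argv[1:]])
E
python3 q.py .55414 .19305 .07
```

```text
time: 2.65
tcp_pos: [0.5552, 0.1932, 0.1135]
orientation: [0.341, 3.121, 0.001]
contact_force: [0.3, 0.3, -0.6]
finger_gap: 0.0004
grasp_force: 0.0Traceback (most recent call last):
  File "q.py", line 6, in <module>
    if __name__=="__main__": where([float(v) for v in sys.argv[1:]])
                             ~~~~~^^^^^^^^^^^^^^^^^^^^^^^^^^^^^^^^^^
  File "q.py", line 5, in where
    print("to go cm",(M.T@(np.array(t)-s["tcp_pos"])*100).round(2),"yaw",np.degrees(np.arctan2(M[1,0],M[0,0])).round(2),"tilt",M[2].round(4),"F",s["contact_force"].round(2),"tcp",s["tcp_pos"].round(4),"gap",s["finger_gap"].round(4),"grip",round(float(s["grasp_force"]),1),"t",s["time"])
                                                                                                                                                                                                               ^^^^^^^^^^^^^^^^^^^^^
AttributeError: 'float' object has no attribute 'round'
```

```bash
python3 -m handwheel '[{"tx":0,"ty":0,"tz":1.5,"spin":0},{"tx":0,"ty":0,"tz":1.5,"spin":0},{"tx":0,"ty":0,"tz":1.2,"spin":0},{"tx":0,"ty":0,"tz":0.3,"spin":0},{"tx":0,"ty":0,"tz":0,"spin":0},{"tx":0,"ty":0,"tz":0,"spin":0}]'; sed -i 's/s\["finger_gap"\].round(4)/round(float(s["finger_gap"]),4)/' q.py; python3 q.py .55414 .19305 .063;python3 q.py .55414 .19305 .063
```

```text
time: 3.4
tcp_pos: [0.5548, 0.1931, 0.0679]
orientation: [0.341, 3.122, 0.0]
contact_force: [-0.4, 0.2, 0.3]
finger_gap: -0.0001
grasp_force: 0.0
to go cm [ 0.06 -0.02  0.49] yaw 167.52 tilt [-8.e-04  3.e-04 -1.e+00] F [-0.4   0.23  0.3 ] tcp [0.5548 0.1931 0.0679] gap -0.0001 grip 0.0 t 3.4
to go cm [ 0.06 -0.02  0.49] yaw 167.52 tilt [-8.e-04  3.e-04 -1.e+00] F [-0.4   0.23  0.3 ] tcp [0.5548 0.1931 0.0679] gap -0.0001 grip 0.0 t 3.4
```

```bash
python3 -m handwheel '[{"tx":0,"ty":0,"tz":0.3,"spin":0},{"tx":0,"ty":0,"tz":0.2,"spin":0},{"tx":0,"ty":0,"tz":0.05,"spin":0},{"tx":0,"ty":0,"tz":0,"spin":0},{"tx":0,"ty":0,"tz":0,"spin":0}]'|sed -n '2p;4p'; python3 -m handwheel '[{"tx":0,"ty":0,"tz":0.04,"spin":0},{"tx":0,"ty":0,"tz":0,"spin":0},{"tx":0,"ty":0,"tz":0,"spin":0}]'|sed -n '2p;4p';  python3 -m handwheel '[{"tx":0,"ty":0,"tz":0.03,"spin":0},{"tx":0,"ty":0,"tz":0,"spin":0},{"tx":0,"ty":0,"tz":0,"spin":0}]'|sed -n '2p;4p'
```

```text
tcp_pos: [0.5545, 0.193, 0.0623]
contact_force: [-1.3, -0.3, 2.3]
tcp_pos: [0.5545, 0.193, 0.0619]
contact_force: [-0.3, -1.0, 5.9]
tcp_pos: [0.5545, 0.193, 0.0617]
contact_force: [0.2, -0.1, 6.4]
```

About 6 N at z = 61.7 mm, as expected. I'll slide in the +tx direction (toward the front).

```bash
python3 -m handwheel '[{"tx":0.2,"ty":0,"tz":0,"spin":0},{"tx":0.3,"ty":0,"tz":0,"spin":0},{"tx":0.3,"ty":0,"tz":0,"spin":0},{"tx":0.3,"ty":0,"tz":0,"spin":0},{"tx":0.3,"ty":0,"tz":0,"spin":0},{"tx":0.1,"ty":0,"tz":0,"spin":0}]'|sed -n '2p;4p'
python3 - <<'E'
from h import *
c=capture("side")
for k in blobs(c,*BL): print(rect(c,k,.062))
cv2.imwrite("pics/sl.png",cv2.resize(c["img"][130:240,160:280,::-1],None,fx=5,fy=5,interpolation=cv2.INTER_CUBIC))
E
```

```text
tcp_pos: [0.5409, 0.1965, 0.0619]
contact_force: [3.2, 0.1, 5.3]
[508.7 202.7  88.3  58.7 -12.5]
[ 601.4 -156.    73.6   36.1    1.1]
[631.7  39.7  74.1  36.3  36.6]
```

View pics/sl.png

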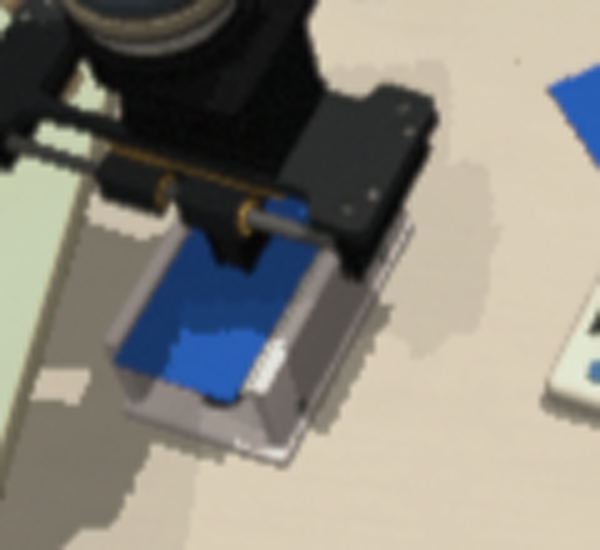

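The picture shows the board's front edge now past the tray lip (crop around (180,375)) and moving with the finger. Continuing.

```bash
python3 -m handwheel '[{"tx":0.3,"ty":0,"tz":0.01,"spin":0},{"tx":0.3,"ty":0,"tz":0,"spin":0},{"tx":0.3,"ty":0,"tz":0,"spin":0},{"tx":0.3,"ty":0,"tz":0,"spin":0},{"tx":0.3,"ty":0,"tz":0,"spin":0},{"tx":0.3,"ty":0,"tz":0,"spin":0},{"tx":0.3,"ty":0,"tz":0,"spin":0},{"tx":0.3,"ty":0,"tz":0,"spin":0},{"tx":0.3,"ty":0,"tz":0,"spin":0},{"tx":0.2,"ty":0,"tz":0,"spin":0},{"tx":0,"ty":0,"tz":0,"spin":0}]'|sed -n '2p;4p'
python3 - <<'E'
from h import *
X=np.array([np.cos(np.radians(-12.5)),np.sin(np.radians(-12.5))])
for n in("top","side"):
  c=capture(n)
  for k in blobs(c,*BL):
    p=ray(c,k.reshape(-1,2),.062)[:,:2]*1000
    if p[:,1].mean()>120: r=rect(c,k,.062);q=(p-[539.3,196.4])@X;print(n,r,"front rel",np.percentile(q,[0,2,5]))
E
```

```text
tcp_pos: [0.5125, 0.2028, 0.0618]
contact_force: [2.9, 0.4, 6.4]
side [478.8 208.8  83.3  59.8 -11.8] front rel [-103.14033419 -103.11219763 -102.39742623]
```

```bash
python3 -m handwheel '[{"tx":0.2,"ty":0,"tz":0,"spin":0},{"tx":0,"ty":0,"tz":0,"spin":0},{"tx":0,"ty":0,"tz":-0.3,"spin":0},{"tx":0,"ty":0,"tz":-1.5,"spin":0},{"tx":0,"ty":0,"tz":-2,"spin":0},{"tx":2.5,"ty":0,"tz":-2,"spin":0},{"tx":4,"ty":0,"tz":0,"spin":0},{"tx":4,"ty":0,"tz":0,"spin":0},{"tx":4,"ty":0,"tz":0,"spin":0},{"tx":0,"ty":0,"tz":0,"spin":0}]' 0|sed -n '2p;4p'
python3 - <<'E'
from h import *
X=np.array([np.cos(np.radians(-12.5)),np.sin(np.radians(-12.5))])
for n in("top","side"):
  c=capture(n)
  for k in blobs(c,*BL):
    p=ray(c,k.reshape(-1,2),.062)[:,:2]*1000
    if p[:,1].mean()>120: r=rect(c,k,.062);q=(p-[539.3,196.4])@X;print(n,r,"front/rear rel",np.percentile(q,[0,2,98,100]))
  if n=="side": cv2.imwrite("pics/sl2.png",cv2.resize(c["img"][130:240,160:280,::-1],None,fx=5,fy=5,interpolation=cv2.INTER_CUBIC))
E
python3 q.py .4426 .2178 .048
```

```text
tcp_pos: [0.3631, 0.234, 0.1194]
contact_force: [-0.8, -0.5, -0.4]
top [497.8 205.9 117.8  57.9 -12.2] front/rear rel [-101.549349   -101.25699429   15.92906658   16.26971473]
side [505.6 203.6  98.6  59.3 -12.3] front/rear rel [-83.68334922 -81.19859846  14.66361592  14.86412441]
to go cm [-7.61 -0.04  7.18] yaw 167.56 tilt [-1.1e-03  6.0e-04 -1.0e+00] F [ 0.03 -0.08  0.36] tcp [0.3683 0.2346 0.1197] gap 0.0864 grip 0.0 t 8.4
```

View pics/sl2.png

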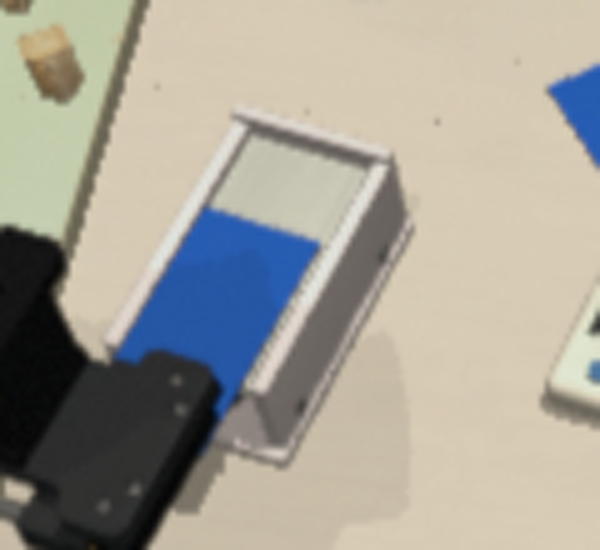

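The picture shows the board cleanly slid out; the rear floor is exposed by about 50 mm and the front end is under the gripper. Overhang is about 40 mm. I'll straddle the protruding end and grip it.

```bash
python3 -m handwheel '[{"tx":-3,"ty":0,"tz":0,"spin":0},{"tx":-3,"ty":0,"tz":0,"spin":0},{"tx":-1.2,"ty":0,"tz":0,"spin":0},{"tx":-0.5,"ty":0,"tz":0,"spin":0},{"tx":0,"ty":0,"tz":2,"spin":0},{"tx":0,"ty":0,"tz":2,"spin":0},{"tx":0,"ty":0,"tz":0,"spin":0},{"tx":0,"ty":0,"tz":0,"spin":0}]'|sed -n '2p;4p'
python3 q.py .4436 .2175 .048
```

```text
tcp_pos: [0.4428, 0.2178, 0.0796]
contact_force: [0.2, -0.3, -0.0]
to go cm [-0.09 -0.01  3.16] yaw 167.53 tilt [ 2.e-04 -0.e+00 -1.e+00] F [ 0.21 -0.32 -0.  ] tcp [0.4428 0.2178 0.0796] gap 0.0869 grip 0.0 t 9.4
```

```bash
python3 -m handwheel '[{"tx":-0.1,"ty":0,"tz":1.5,"spin":0},{"tx":0,"ty":0,"tz":1.3,"spin":0},{"tx":0,"ty":0,"tz":0.35,"spin":0},{"tx":0,"ty":0,"tz":0,"spin":0},{"tx":0,"ty":0,"tz":0,"spin":0}]'|sed -n '2p;4p'
python3 -m handwheel '[{"tx":0,"ty":0,"tz":0,"spin":0},{"tx":0,"ty":0,"tz":0,"spin":0},{"tx":0,"ty":0,"tz":0,"spin":0},{"tx":0,"ty":0,"tz":0,"spin":0},{"tx":0,"ty":0,"tz":0,"spin":0},{"tx":0,"ty":0,"tz":0,"spin":0}]' 1
python3 -m handwheel '[{"tx":0,"ty":0,"tz":-0.2,"spin":0},{"tx":0,"ty":0,"tz":-0.3,"spin":0},{"tx":0,"ty":0,"tz":-0.5,"spin":0},{"tx":0,"ty":0,"tz":0,"spin":0}]'
python3 - <<'E'
from h import *
ims=[]
for n in("top","side"):
  c=capture(n)
  ims.append(cv2.resize(c["img"][150:240,160:280] if n=="side" else c["img"][160:250,160:280],None,fx=3.3,fy=5,interpolation=cv2.INTER_CUBIC)[:,:,::-1])
  for k in blobs(c,*BL): print(n,rect(c,k,.072))
cv2.imwrite("pics/gr.png",np.hstack(ims))
E
```

```text
tcp_pos: [0.4442, 0.2175, 0.0478]
contact_force: [0.2, 0.2, 0.5]
time: 10.78
tcp_pos: [0.4441, 0.2175, 0.0478]
orientation: [0.342, 3.123, 0.0]
contact_force: [-0.0, -0.3, 0.8]
finger_gap: 0.0591
grasp_force: 30.0
time: 11.28
tcp_pos: [0.4442, 0.2175, 0.0581]
orientation: [0.342, 3.122, 0.0]
contact_force: [-0.2, 0.4, -0.6]
finger_gap: 0.059
grasp_force: 30.0
top [518.1 199.8  73.6  57.  -13.3]
top [ 629.9 -155.    72.6   34.3   -1.1]
top [661.1  42.9  74.1  36.1  37. ]
side [533.8 195.1  59.1  32.5  76.3]
side [ 594.3 -155.6   72.7   35.7    1.1]
side [624.3  37.9  73.3  35.9  36.6]
```

View pics/gr.png

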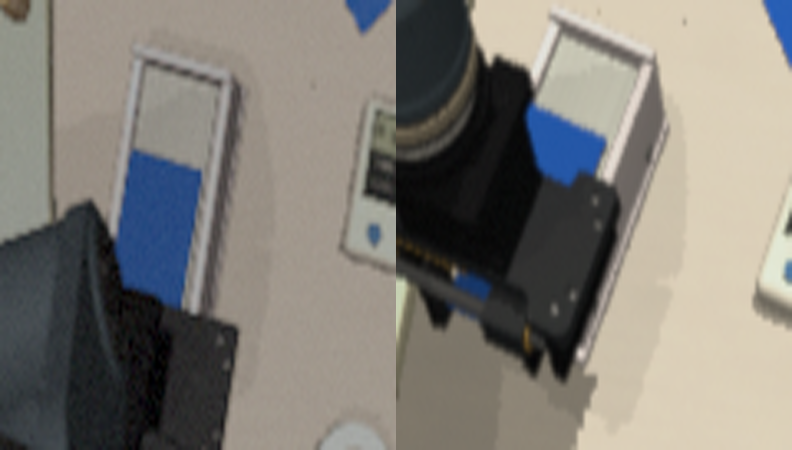

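The picture shows the board's front end in the fingers, with the rear still over the tray. The gap is 59 mm, grip 30 N, and the weight is carried. I'll lift on and check the sag.

```bash
python3 -m handwheel '[{"tx":0,"ty":0,"tz":-0.6,"spin":0},{"tx":0,"ty":0,"tz":-0.8,"spin":0},{"tx":0,"ty":0,"tz":-1,"spin":0},{"tx":0,"ty":0,"tz":-1,"spin":0},{"tx":0,"ty":0,"tz":-0.6,"spin":0},{"tx":0,"ty":0,"tz":0,"spin":0},{"tx":0,"ty":0,"tz":0,"spin":0}]'
cat > sag.py <<'E'
from h import *
from scipy.optimize import minimize_scalar
X=np.array([np.cos(np.radians(-12.5)),np.sin(np.radians(-12.5))])
cs={n:capture(n) for n in("top","side")}
def rear(n,z):
    best=max((k for k in blobs(cs[n],*BL) if cv2.contourArea(k)>300),key=lambda k:-np.abs(rect(cs[n],k,z)[:2]-REF).sum())
    p=ray(cs[n],best.reshape(-1,2),z)[:,:2]*1000
    return np.percentile(p@X,98)
s=observe();REF=s["tcp_pos"][:2]*1000+80*X
z=min(np.arange(.0,.16,.001),key=lambda z:abs(rear("top",z)-rear("side",z)))
print("rear top z",z,"rear s",rear("top",z),"tcp s",s["tcp_pos"][:2]*1000@X,"tcp",s["tcp_pos"].round(4),"F",s["contact_force"].round(1),"gap",round(float(s["finger_gap"]),4))
E
python3 sag.py
```

```text
time: 12.25
tcp_pos: [0.4438, 0.2174, 0.0977]
orientation: [-0.342, -3.123, 0.0]
contact_force: [0.7, -0.3, -1.5]
finger_gap: 0.0587
grasp_force: 30.0
rear top z 0.159 rear s 494.07059445893935 tcp s 386.221587241836 tcp [0.4438 0.2174 0.0974] F [ 0.2  0.8 -1.3] gap 0.0588
```

```bash
cat >> sag.py <<'E'
for n in cs:
    for k in blobs(cs[n],*BL): print(n,cv2.boundingRect(k),cv2.contourArea(k),rect(cs[n],k,.09),(ray(cs[n],k.reshape(-1,2),.09)[:,:2]*1000@X).max())
cv2.imwrite("pics/sg.png",np.hstack([cv2.resize(cs[n]["img"][y:y+100,x:x+100,::-1],None,fx=4,fy=4,interpolation=cv2.INTER_CUBIC) for n,x,y in(("top",150,150),("side",150,120))]))
E
python3 sag.py
```

```text
rear top z 0.159 rear s 494.0022711191522 tcp s 386.23788841481627 tcp [0.4438 0.2174 0.0974] F [-0.4  0.7 -0.6] gap 0.0586
top (190, 188, 28, 33) 580.5 [520.7 205.7  74.8  59.9 -13.5] 501.4751984492236
top (335, 148, 14, 28) 341.0 [ 626.1 -153.9   71.6   33.8   -1.1] 682.4603271184507
top (253, 137, 28, 29) 343.0 [656.9  41.2  73.   35.6  37. ] 667.5338882706272
side (356, 161, 17, 28) 366.5 [ 581.6 -154.8   71.3   35.     1.1] 639.0483467640496
side (195, 161, 25, 15) 203.0 [548.7 202.   59.6  31.   76. ] 507.6916066578701
side (270, 142, 27, 27) 347.5 [611.   34.7  71.8  35.2  36.6] 623.2359870677988
```

View pics/sg.png

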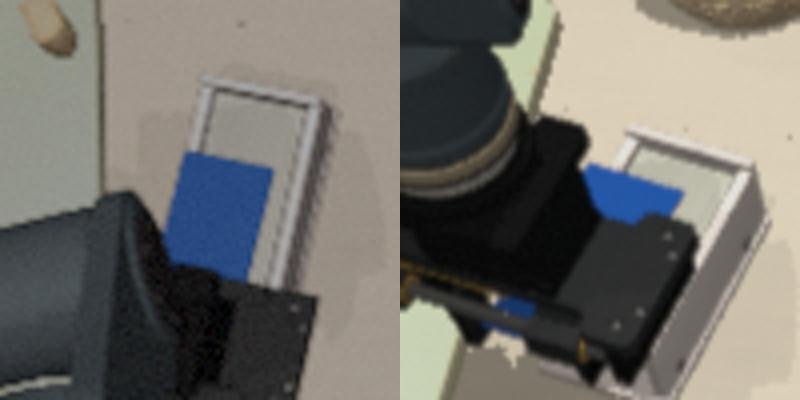

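The picture shows the board clear of the tray, held at its end. Rays from both views put the rear end about 10 mm lower (about 5° sag), the same as before, so the grip is stable. I'll carry it over the pan.

```bash
python3 -m handwheel '[{"tx":-0.2,"ty":-0.5,"tz":0,"spin":0},{"tx":-0.4,"ty":-1,"tz":0,"spin":0},{"tx":-0.6,"ty":-1.6,"tz":0,"spin":0},{"tx":-0.6,"ty":-1.6,"tz":0,"spin":0},{"tx":-0.6,"ty":-1.6,"tz":0,"spin":0},{"tx":-0.6,"ty":-1.6,"tz":0,"spin":0},{"tx":-0.6,"ty":-1.6,"tz":0,"spin":0},{"tx":-0.6,"ty":-1.6,"tz":0,"spin":0},{"tx":-0.6,"ty":-1.6,"tz":0,"spin":0},{"tx":-0.6,"ty":-1.6,"tz":0,"spin":0},{"tx":-0.6,"ty":-1.6,"tz":0,"spin":0},{"tx":-0.6,"ty":-1.6,"tz":0,"spin":0},{"tx":-0.6,"ty":-1.6,"tz":0,"spin":0},{"tx":-0.6,"ty":-1.6,"tz":0,"spin":0},{"tx":-0.6,"ty":-1.2,"tz":0,"spin":0},{"tx":-0.5,"ty":-0.8,"tz":0,"spin":0},{"tx":-0.2,"ty":-0.3,"tz":0,"spin":0},{"tx":0,"ty":0,"tz":0,"spin":0},{"tx":0,"ty":0,"tz":0,"spin":0}]'|sed -n '2,5p'
python3 q.py .4779 -.0223 .04; python3 sag.py
```

```text
tcp_pos: [0.4829, -0.0263, 0.0977]
orientation: [-0.341, -3.123, -0.0]
contact_force: [0.6, -0.7, -2.2]
finger_gap: 0.059
to go cm [0.57 0.28 5.77] yaw 167.55 tilt [ 5.e-04  1.e-04 -1.e+00] F [ 0.56 -0.69 -2.19] tcp [ 0.4829 -0.0263  0.0977] gap 0.059 grip 30.0 t 14.825
rear top z 0.001 rear s 703.8214647184124 tcp s 477.17162101075445 tcp [ 0.4829 -0.0263  0.0977] F [ 0.9 -0.3 -2.2] gap 0.0587
top (289, 172, 24, 17) 251.5 [580.2 -46.7  57.3  34.3  75.6] 593.0192292694036
top (335, 148, 14, 28) 341.0 [ 626.1 -153.9   71.6   33.8   -1.1] 682.4603271184507
top (254, 137, 27, 29) 343.5 [656.8  41.2  73.   35.6  37. ] 667.5338882706271
side (356, 161, 17, 28) 365.5 [ 581.6 -154.8   71.3   35.     1.1] 639.0483467640496
```

```bash
python3 -m handwheel '[{"tx":0.3,"ty":0.15,"tz":0.5,"spin":0},{"tx":0.27,"ty":0.13,"tz":1.2,"spin":0},{"tx":0,"ty":0,"tz":1.5,"spin":0},{"tx":0,"ty":0,"tz":1.5,"spin":0},{"tx":0,"ty":0,"tz":0.8,"spin":0},{"tx":0,"ty":0,"tz":0.3,"spin":0},{"tx":0,"ty":0,"tz":0,"spin":0},{"tx":0,"ty":0,"tz":0,"spin":0}]'|sed -n '2,5p'
python3 q.py .4779 -.0223 .0175
python3 - <<'E'
from h import *
ims=[]
for n,x,y in(("top",250,150),("side",250,130)):
    c=capture(n);ims.append(cv2.resize(c["img"][y:y+100,x:x+100,::-1],None,fx=4,fy=4,interpolation=cv2.INTER_CUBIC))
    for k in blobs(c,*BL,60): print(n,cv2.boundingRect(k),rect(c,k,.038))
cv2.imwrite("pics/pl.png",np.hstack(ims))
E
```

```text
tcp_pos: [0.4785, -0.0229, 0.0401]
orientation: [0.342, 3.122, -0.0]
contact_force: [0.1, -0.4, -1.3]
finger_gap: 0.059
to go cm [0.08 0.05 2.26] yaw 167.51 tilt [-9.e-04 -1.e-04 -1.e+00] F [ 0.14 -0.42 -1.32] tcp [ 0.4785 -0.0229  0.0401] gap 0.059 grip 30.0 t 15.925
top (288, 177, 24, 19) [572.6 -42.6  57.   39.   75.3]
top (335, 148, 14, 28) [ 637.  -157.2   74.6   35.2   -1.1]
top (254, 137, 27, 29) [669.1  46.1  76.1  37.1  37. ]
side (356, 161, 17, 28) [ 618.3 -156.9   75.5   37.1    1.1]
```

View pics/pl.png

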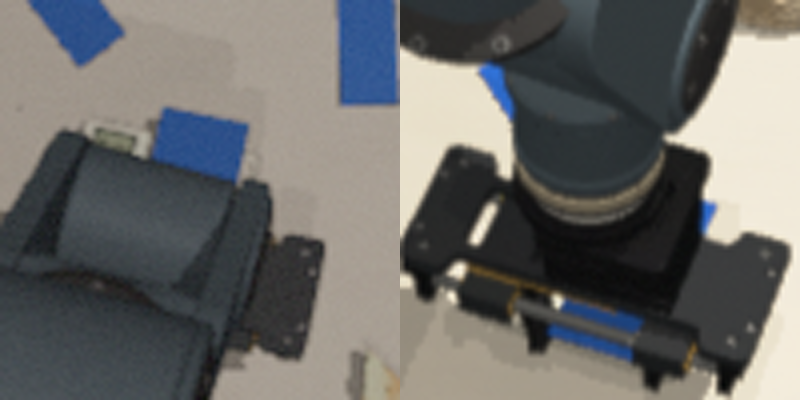

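The picture shows the board end over the pan, display clear, with the far edge at about (590,-47) mm as planned. I'll lower gently.

```bash
python3 -m handwheel '[{"tx":0.08,"ty":0.05,"tz":0.5,"spin":0},{"tx":0,"ty":0,"tz":0.4,"spin":0},{"tx":0,"ty":0,"tz":0.3,"spin":0},{"tx":0,"ty":0,"tz":0,"spin":0},{"tx":0,"ty":0,"tz":0,"spin":0}]'|sed -n '2p;4,5p'
python3 -m handwheel '[{"tx":0,"ty":0,"tz":0.2,"spin":0},{"tx":0,"ty":0,"tz":0.1,"spin":0},{"tx":0,"ty":0,"tz":0,"spin":0}]'|sed -n '2p;4,5p'
python3 -m handwheel '[{"tx":0,"ty":0,"tz":0.15,"spin":0},{"tx":0,"ty":0,"tz":0.1,"spin":0},{"tx":0,"ty":0,"tz":0,"spin":0}]'|sed -n '2p;4,5p'
```

```text
tcp_pos: [0.4775, -0.0222, 0.0277]
contact_force: [0.4, -0.3, -1.9]
finger_gap: 0.059
tcp_pos: [0.4774, -0.0221, 0.0247]
contact_force: [0.4, -0.2, -2.5]
finger_gap: 0.0589
tcp_pos: [0.4775, -0.0222, 0.0222]
contact_force: [0.1, -0.2, -1.7]
finger_gap: 0.0587
```

```bash
python3 -m handwheel '[{"tx":0,"ty":0,"tz":0.1,"spin":0},{"tx":0,"ty":0,"tz":0.05,"spin":0},{"tx":0,"ty":0,"tz":0,"spin":0}]'|sed -n '2p;4,5p'
python3 -m handwheel '[{"tx":0,"ty":0,"tz":0.1,"spin":0},{"tx":0,"ty":0,"tz":0,"spin":0}]'|sed -n '2p;4,5p'
python3 -m handwheel '[{"tx":0,"ty":0,"tz":0.1,"spin":0},{"tx":0,"ty":0,"tz":0,"spin":0}]'|sed -n '2p;4,5p'
```

```text
tcp_pos: [0.4775, -0.0222, 0.0207]
contact_force: [0.2, 0.3, -1.1]
finger_gap: 0.0591
tcp_pos: [0.4775, -0.0222, 0.0197]
contact_force: [-0.6, -0.2, -0.8]
finger_gap: 0.0589
tcp_pos: [0.4776, -0.0222, 0.0187]
contact_force: [-0.5, 0.3, -0.2]
finger_gap: 0.0587
```

```bash
python3 -m handwheel '[{"tx":0,"ty":0,"tz":0.07,"spin":0},{"tx":0,"ty":0,"tz":0,"spin":0}]'|sed -n '2p;4,5p'
python3 -m handwheel '[{"tx":0,"ty":0,"tz":0.07,"spin":0},{"tx":0,"ty":0,"tz":0,"spin":0}]'|sed -n '2p;4,5p'
```

```text
tcp_pos: [0.4775, -0.0222, 0.018]
contact_force: [-0.2, 0.2, -0.5]
finger_gap: 0.0585
tcp_pos: [0.4775, -0.0221, 0.0173]
contact_force: [0.1, 0.9, -0.8]
finger_gap: 0.0586
```

```bash
python3 -m handwheel '[{"tx":0,"ty":0,"tz":0.05,"spin":0},{"tx":0,"ty":0,"tz":0,"spin":0}]'|sed -n '2p;4,5p'
python3 -m handwheel '[{"tx":0,"ty":0,"tz":0.04,"spin":0},{"tx":0,"ty":0,"tz":0,"spin":0},{"tx":0,"ty":0,"tz":0,"spin":0}]'|sed -n '2p;4,5p'
```

```text
tcp_pos: [0.4775, -0.0222, 0.0169]
contact_force: [0.1, 0.8, -1.1]
finger_gap: 0.0588
tcp_pos: [0.4775, -0.0221, 0.0167]
contact_force: [-0.2, -0.2, 3.1]
finger_gap: 0.0591
```

The board is seated (+3 N). I'll open just enough and rise.

```bash
python3 -m handwheel '[{"tx":0,"ty":0,"tz":0,"spin":0},{"tx":0,"ty":0,"tz":0,"spin":0},{"tx":0,"ty":0,"tz":0,"spin":0},{"tx":0,"ty":0,"tz":0,"spin":0}]' 0.2|sed -n '2p;4,5p'
python3 -m handwheel '[{"tx":0,"ty":0,"tz":-0.3,"spin":0},{"tx":0,"ty":0,"tz":-0.7,"spin":0},{"tx":0,"ty":0,"tz":-1,"spin":0},{"tx":0,"ty":0,"tz":-2,"spin":0},{"tx":0,"ty":0,"tz":-3,"spin":0},{"tx":0,"ty":0,"tz":-3,"spin":0},{"tx":0,"ty":0,"tz":-3,"spin":0},{"tx":0,"ty":-4,"tz":-2,"spin":0},{"tx":0,"ty":-4,"tz":0,"spin":0},{"tx":0,"ty":-4,"tz":0,"spin":0},{"tx":0,"ty":-4,"tz":0,"spin":0},{"tx":0,"ty":-4,"tz":0,"spin":0},{"tx":0,"ty":-4,"tz":0,"spin":0},{"tx":0,"ty":-4,"tz":0,"spin":0},{"tx":0,"ty":0,"tz":0,"spin":0}]'|sed -n '1,4p'
python3 - <<'E'
from h import *
X=np.array([np.cos(np.radians(-12.5)),np.sin(np.radians(-12.5))]);Y=np.array([-X[1],X[0]])
ims=[]
for n,x,y in(("top",230,140),("side",240,130)):
    c=capture(n);ims.append(cv2.resize(c["img"][y:y+120,x:x+100,::-1],None,fx=4,fy=4,interpolation=cv2.INTER_CUBIC))
    for k in blobs(c,*BL,8):
        r=rect(c,k,.031);d=r[:2]-[533.5,-34.6];print(n,r,"rel pan",(d@X).round(1),(d@Y).round(1))
cv2.imwrite("pics/fin.png",np.hstack(ims))
E
```

```text
tcp_pos: [0.4776, -0.0222, 0.0163]
contact_force: [-0.0, 0.1, -0.2]
finger_gap: 0.0693
time: 21.78
tcp_pos: [0.4169, -0.2985, 0.1673]
orientation: [0.347, 3.12, -0.003]
contact_force: [0.7, 1.2, 0.3]
top [531.2 -33.4 117.5  57.5 -12.5] rel pan -2.5 0.7
top [ 638.5 -157.7   75.    35.4   -1.1] rel pan 129.2 -97.5
top [670.7  46.8  76.5  37.3  37. ] rel pan 116.3 109.2
side [529.5 -33.  117.7  57.6 -12.4] rel pan -4.3 0.7
side [ 623.2 -157.2   75.8   37.4    1.1] rel pan 114.1 -100.3
side [654.7  45.1  76.6  37.5  36.6] rel pan 101.1 104.0
```

View pics/fin.png

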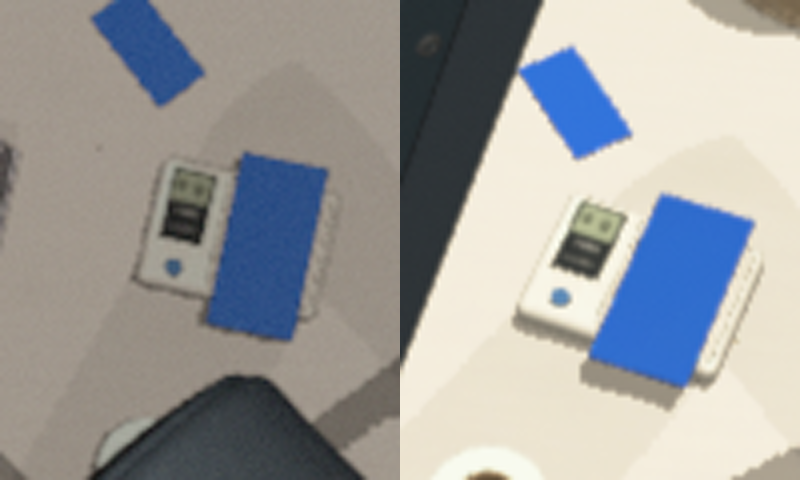

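The board lies flat on the pan, about 3 mm off centre, with the display clear. The scale button is at top-view pixel (273.5,207), the same as before. Handing in.

```bash
python3 -c "
from workcell import finish_job
print(finish_job())"
```

```text
the job is handed in; nothing more can be done
None
```

The job is handed in at about 22 s: I slid the blue board out with about 6 N, picked it up by its front end, and set it flat on the pan about 3 mm off centre, with the display clear and the scale not shifted.

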